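# Strip the gummed-up syrup pump for soaking

### The arm

A 6-joint arm with a two-finger parallel gripper is mounted at the origin on the work surface. World frame = base frame: x ahead of the robot, y to its left, z up, the work surface at z = 0. Lengths are in m, angles in degrees, forces in N, time in s.
With the tool pointing down it reaches from about 0.35 to 0.875 m from the base axis. Payload 4.2 kg.
Tool frame: the origin (TCP) lies on the centre line of the jaws, within the pads' length; the fingertips stand 19 mm ahead of it and the grasp point (between the pads) is the TCP; z points along the fingers, y is the line along which they close (so a half turn about z gives the same grasp; the last joint's range is limited). The gripper opens to 87 mm and grips with 3 to 60 N. Pads are 19 mm wide; open, the fingers measure 117 mm over their backs; the gripper's body (75 mm by 190 mm) begins 51 mm behind the grasp point.
Start: joints at [86.952, 22.042, 0.453, 0, -68.411, -14.817], TCP at [0.192, 0.595, 0.242] pointing down, gripper open.
Joint ranges: [-179.83, 179.83], [-69.29, 118.12], [-61.27, 80.66], [-181.25, 117.63], [-171.15, -9.14], [-177.46, 177.46]. Speed limits (degrees/s): [159.86, 159.86, 180, 180, 180, 180].

### API

Orientations are given as a 3x3 rotation matrix whose columns are the frame's x, y, z axes.
In Python, from station import sense, capture, finish_job, search_frame, masks_of gives the robot as it stands.
- The arm moves only by the tool drive_tool, never from a script. Its argument "rows" is a list of rows, each a list of 7 numbers: the opening in per cent of the stroke, from 0 (shut) to 100 (fully open), then the shift along the world's x, y, z in mm, then the turn, a rotation vector about the world's x, y, z in rad. In form: [[fingers, dx, dy, dz, wx, wy, wz], ...]. A call has 1 to 5 rows; each row shifts and turns the commanded pose from where the row before left it; what a row does not reach is not made up. A row lasts 1/12 s, in which the tool goes at most 41.7 mm and 7.16 degrees, less where a joint would pass 70% of its speed; a pose out of reach is approached as far as the arm can. A call is refused whole if a number of a shift passes 41.7 or a number of a turn 0.125, either way. A call with a gripper value outside its range is refused whole. The fingers move at their own pace and stop on an object; the grip force is fixed at half the most. Time passes only in rows, so rows that do not move let the fingers close. It gives the time, the measured TCP pose, the force, the opening and the grip force at its end, in the units of the state.
- sense(): the state, without advancing time (a new reading comes with each control period).
- capture(name): name is "side" or "top" or "wrist"; returns a dict with "frame" (400x640x3 uint8, red, green, blue), "z_map" (400x640 float32, m along the optical axis (not along the pixel's ray), 0 where there is no reading), "fx", "fy", "cx", "cy" (pixels), "R" (3x3) and "t" (3): a world point X has camera coordinates R X + t; the wrist camera has in their place "T_tool_cam" (4x4, takes a point from camera to tool coordinates, whose origin is the TCP and whose axes are the flange's). Camera axes: x right, y down, z forward; pixel columns grow to the right and rows downward; lengths in m; the calibration is good to about 2 mm. A picture is of the moment at which its call begins: read the wrist's pose just before it.
- finish_job(): hands the job in; it is judged then, once.
Trained networks look in a picture, given as the dict that the camera call returned (one of the last four; its "shot" number tells which), for a name from the list of things; names that differ only in an ending like _2 or _b are one class to them, and where a whole thing is asked for, a point or a joint stands for the part that bears it (a point fixed in the world has none). Each returns a list of dicts, best first, with "p" (0 to 1); they miss things now and then, are a little off and sometimes report something else, mostly with a low value. They report only what shows in the picture. A call takes as long as a camera call. They do not tell look-alikes from the thing itself.
- search_frame(label, picture): "xy" ([column, row] in pixels, amid what is visible of it).
- masks_of(label, picture): "region" (400x640 bool, what is visible of it) and "xy" ([column, row] in pixels, amid what is visible of it).
The state is a dict: "time_s": time; "joints": joint angles; "joint_velocities": joint speeds; "effort": joint torques, N m; "tcp_pos": TCP position; "ee_rot": TCP orientation; "wrist_force": force on the tool from outside, world axes, zero at the start; "moment": the same for the moment, N m; "gripper_width": opening from 0.0 (shut) to 1.0 (fully open); "gripper_force": force on a finger pad.
Only numpy, scipy, OpenCV 4.12 (cv2) and the standard library are available. Lean on these libraries where they do the work, as an engineer would, in place of code of your own. Each camera call takes 0.05 s, during which the arm holds its last target. There are 200 camera calls.

### The job

The syrup pump in the rail is glued up with dried syrup and has to soak: unscrew its blue collar (anticlockwise), lift it off over the red knob and put it in the white wash tub. The plunger under it is stuck and a straight pull would only bring the whole jar up, so hold it by the red knob and twist it back and forth while pulling up gently until it comes free, keeping the jar down in the rail, then put the plunger in the tub as well. Leave the bottles, the cups and the scoop where they are.

Things in the scene. Friction and masses are not known exactly. Their poses are not given: they have to be found in the camera images.
- rail: Steel syrup rail bolted to the counter, 196 mm (x) by 240 mm (y) by 100 mm high, origin at the centre of its underside. It holds two jars with flat steel lids 106 mm above the counter: the pump jar in the +y half, a plain one with a black knob (20 mm high) in the -y half. The pump's discharge tube hangs over its -x edge.
- jar (a joint): How far the pump jar (2.3 kg with its syrup) has been pulled up out of the rail, in m: 0 sitting fully down. Only its weight holds it down (about 22 N upward lifts it); it cannot turn or shift sideways.
- neck (a point): Centre of the rim of the pump's white threaded neck, on the jar, 155 mm above the counter, z up, x as the rail's. The neck is 40 mm across (52 over its threads), its bore 33 mm. An 11 mm discharge tube, top 121 mm above the counter, runs from the pump's foot along -x.
- collar: Blue ribbed screw collar round the neck: a ring 66 mm across and 30 mm high, open below, with a 38 mm hole in its 5 mm thick top that passes over the red knob, 80 g. Origin at the centre of its lower rim (135 mm above the counter when screwed down), z up. It holds the plunger's flange down; pulled up unturned it lifts the jar.
- collar_mid (a point): Middle of the collar on its axis, 15 mm above its lower rim: the height to grip it. Right-hand thread, 9 mm rise per turn: turned anticlockwise seen from above it is free after a little over one turn (6 to 7 rad). It turns easily, and stays where it is when let go.
- plunger: Pump plunger in the neck, 116 mm long, 0.24 kg, z up, origin on its axis at the underside of its white eight-sided flange (43 mm across, 5 thick), which sits on the neck's rim. Above: red knob 31 mm across, 11 to 41 mm above the origin, white line on top towards -x. Below: black seal 30 mm across, 18 long, then an 18 mm tube, round-ended, to 75 mm below the origin.
- plunger_knob (a point): Middle of the red knob, 26 mm above the plunger's origin: grip it here, fingertips above the flange (top 21 mm below this point). Top of the knob: 196 mm above the counter at the start.
- plunger_mid (a point): Middle of the plunger's length, 17 mm below its origin. Dried syrup grips the seal: about 30 to 45 N to draw it straight (the jar rises first), 0.4 to 0.7 N m to turn it. While turned, either way, it also creeps up under a light pull: 5 mm per rad needs 10 to 15 N. Twists of about half a rad each side of where it stood do. It is free once 16 mm up.
- wash_tub: Open white plastic tub fixed on the counter, 300 mm (x) by 220 mm (y) by 75 mm high outside, 4 mm walls and floor, origin at the centre of its underside.
- bottle_green: Clear bottle of green syrup with blue and red pourer, 72 mm across, 227 mm tall, origin at the centre of its underside.
- bottle_amber: Clear bottle of amber syrup with blue and red pourer, 72 mm across, 227 mm tall, origin at the centre of its underside.
- cup_stack: Stack of upturned paper cups, 85 mm across, 100 mm tall, origin at the centre of its underside.
- ice_scoop: Aluminium ice scoop lying on the counter, 75 mm wide, 215 mm long along its y, 45 mm high, origin under the back part of its pan.
Things that resemble listed ones, but are neither listed nor needed, are in the scene too. Leave any purple or yellow look-alike of the plunger alone.

How it is judged:
By the outcome, as a careful person would: the job done as asked, in the order asked, and still so for the second after the job is handed in, with the robot touching nothing.
It also fails if it takes over 72 s, if anything falls off the work surface, if the arm or the gripper's body presses on something with over 40 N, if the wrist force passes 120 N, or if a joint passes its speed limit or range.

## Working session

There is one attempt and no reset: what is moved stays moved. The work goes in short steps, Python scripts to look and compute and a tool call to move; the robot and the scene stay as the last step left them, time stands still between calls to the robot, and variables do not carry over. Pictures are saved under pics/ and viewed, at most 10 in all, crops included, and the job is handed in when it is done.

Besides the shell and the picture viewer there is one more tool, called after ">>>" in YAML: its name, and indented under it one key for each argument. drive_tool: Moves the arm, as the interface text tells. Its arguments: {"type":"object","properties":{"rows":{"type":"array"}},"required":["rows"]}

```bash
mkdir -p pics; cat > h.py <<'E'
import numpy as np, cv2
from station import sense, capture, finish_job, search_frame, masks_of
def save(p,n,crop=None,scale=1):
    f=p["frame"][:,:,::-1]
    if crop: f=f[crop[1]:crop[3],crop[0]:crop[2]]
    cv2.imwrite("pics/"+n,cv2.resize(f,None,fx=scale,fy=scale,interpolation=cv2.INTER_CUBIC))
def cam(p,s=None):
    if "T_tool_cam" in p:
        s=s or sense(); T=np.eye(4);T[:3,:3]=np.array(s["ee_rot"]);T[:3,3]=s["tcp_pos"]
        W=T@np.array(p["T_tool_cam"]); return W[:3,:3],W[:3,3]
    R=np.array(p["R"]);return R.T,-R.T@np.array(p["t"])
def ray(p,u,v,s=None):
    A,c=cam(p,s);return c,A@np.array([(u-p["cx"])/p["fx"],(v-p["cy"])/p["fy"],1.])
def pts(p,mask,s=None):
    A,c=cam(p,s);v,u=np.nonzero(mask&(p["z_map"]>0));z=p["z_map"][v,u]
    return c+(np.c_[(u-p["cx"])/p["fx"],(v-p["cy"])/p["fy"],np.ones(len(u))]*z[:,None])@A.T
E
cat > a.py <<'E'
from h import *
s=sense();print({k:np.round(s[k],3).tolist() for k in("time_s","tcp_pos","ee_rot","wrist_force","gripper_width")})
for n in("side","top","wrist"):
    p=capture(n);save(p,n+"0.png")
    A,c=cam(p,s);print(n,np.round(c,3),np.round(A[:,2],2))
    for l in("collar","plunger","neck","wash_tub","rail"):
        for d in masks_of(l,p)[:3]:
            q=pts(p,d["region"],s)
            if len(q):print(n,l,round(d["p"],2),np.round(d["xy"]),np.round(np.median(q,0),3),np.round(np.percentile(q,2,0),3),np.round(np.percentile(q,98,0),3))
E
python3 a.py
```

```text
{'time_s': 0.0, 'tcp_pos': [0.192, 0.594, 0.24], 'ee_rot': [[0.952, -0.307, -0.001], [-0.307, -0.952, -0.002], [0.0, 0.002, -1.0]], 'wrist_force': [-0.042, -0.66, -0.09], 'gripper_width': 0.996}
side [ 0.142 -0.87   0.81 ] [ 0.36  0.75 -0.56]
side collar 0.69 [348. 388.] [ 0.415 -0.497  0.006] [ 0.354 -0.534 -0.001] [ 0.455 -0.479  0.037]
side plunger 0.7 [394. 252.] [ 0.767 -0.163  0.026] [ 0.754 -0.2   -0.003] [ 0.811 -0.101  0.041]
side plunger 0.47 [355. 226.] [0.713 0.003 0.032] [ 0.703 -0.041 -0.001] [0.756 0.063 0.042]
side plunger 0.43 [344. 228.] [ 0.569 -0.156  0.185] [ 0.559 -0.164  0.158] [ 0.588 -0.138  0.196]
side neck 0.69 [344. 228.] [ 0.569 -0.157  0.182] [ 0.559 -0.164  0.157] [ 0.588 -0.142  0.195]
side neck 0.57 [329. 248.] [ 0.529 -0.164  0.104] [ 0.425 -0.205  0.096] [ 0.644 -0.102  0.122]
side neck 0.15 [234. 167.] [0.406 0.504 0.092] [0.376 0.49  0.006] [0.437 0.534 0.206]
side wash_tub 0.69 [270. 208.] [0.455 0.237 0.025] [ 0.297  0.078 -0.002] [0.611 0.338 0.074]
side rail 0.66 [344. 280.] [ 0.53  -0.265  0.102] [ 0.454 -0.332  0.002] [ 0.65  -0.109  0.12 ]
side rail 0.52 [272. 171.] [0.56  0.436 0.091] [0.531 0.42  0.007] [0.598 0.464 0.204]
top [0.269 0.02  1.566] [ 0.21 -0.   -0.98]
top collar 0.62 [371. 210.] [ 0.566 -0.143  0.165] [ 0.542 -0.176  0.139] [ 0.603 -0.115  0.171]
top plunger 0.67 [321. 168.] [0.712 0.003 0.029] [ 0.7   -0.061  0.003] [0.733 0.043 0.047]
top plunger 0.5 [373. 206.] [ 0.57  -0.145  0.194] [ 0.559 -0.161  0.158] [ 0.585 -0.131  0.202]
top neck 0.71 [373. 210.] [ 0.564 -0.144  0.165] [ 0.542 -0.177  0.137] [ 0.603 -0.116  0.171]
top neck 0.56 [371. 222.] [ 0.532 -0.145  0.107] [ 0.44  -0.202  0.098] [ 0.645 -0.092  0.124]
top wash_tub 0.55 [257. 252.] [0.456 0.218 0.006] [ 0.302  0.09  -0.002] [0.61  0.334 0.079]
top rail 0.96 [389. 219.] [ 0.542 -0.208  0.106] [ 0.456 -0.319  0.015] [ 0.651 -0.083  0.123]
wrist [0.257 0.573 0.385] [-0.24  0.08 -0.97]
```

View pics/side0.png

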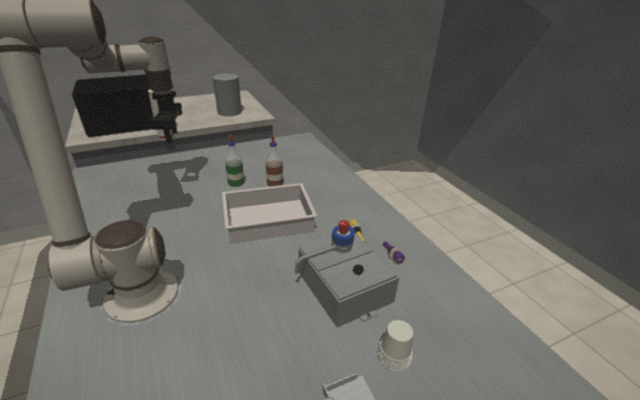

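View pics/top0.png

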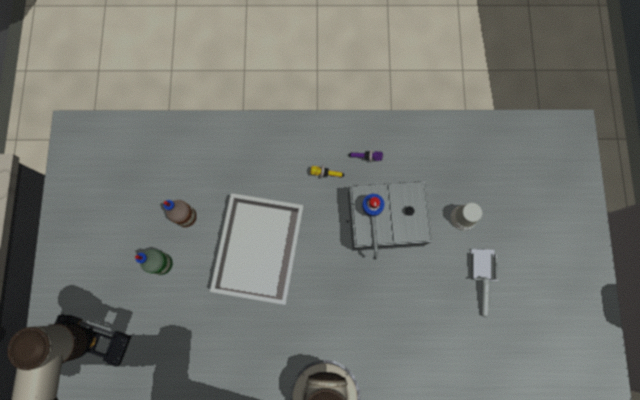

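```bash
python3 - <<'E'
from h import *
p=capture("top")
def fit(m,zlo,zhi):
    q=pts(p,m);q=q[(q[:,2]>zlo)&(q[:,2]<zhi)]
    (x,y),r=cv2.minEnclosingCircle(q[:,:2].astype(np.float32));print(len(q),x,y,r,np.median(q,0),q.min(0),q.max(0))
c=masks_of("collar",p)[0]["region"];fit(c,.155,.175)
f=p["frame"].astype(int);red=(f[:,:,0]>130)&(f[:,:,1]<80)&(f[:,:,2]<90)
z=np.zeros_like(red);z[190:225,350:395]=1;fit(red&z,.185,.21)
r=masks_of("rail",p)[0]["region"];q=pts(p,r);q=q[(q[:,2]>.09)&(q[:,2]<.112)]
print(cv2.minAreaRect((q[:,:2]*1000).astype(np.float32)))
save(p,"crop0.png",(290,130,460,290),4)
E
```

```text
246 0.5734295845031738 -0.14681467413902283 0.03314679116010666 [ 0.57047596 -0.14367061  0.16570931] [ 0.54056352 -0.17903387  0.15512203] [ 0.60555427 -0.11464468  0.174782  ]
47 0.5733494162559509 -0.1472223997116089 0.012796192429959774 [ 0.5760006  -0.1474796   0.19606151] [ 0.56382834 -0.15677899  0.18978079] [ 0.58545681 -0.13575935  0.20339797]
((540.0105590820312, -206.41220092773438), (234.6987762451172, 240.8651885986328), 4.15847110748291)
```

The side view has the red knob at (344,226) in the blue collar on the rail. The top view shows the same pump at (373,205), near (0.573, -0.147). There are two look-alikes lying on the counter, yellow at (325,171) and purple at (366,156). The target is the red one, because it stands in the collar. I'll move above it and confirm with a close crop.

>>> drive_tool:
  rows:
    - [100,19,-37,20,0,0,-0.124]
    - [100,19,-37,20,0,0,-0.124]
    - [100,19,-37,20,0,0,-0.124]
    - [100,19,-37,20,0,0,-0.124]
    - [100,19,-37,20,0,0,-0.124]

```text
time_s: 1.47
tcp_pos: [0.2779, 0.4261, 0.3328]
ee_rot: [[0.592, -0.806, 0.0], [-0.806, -0.592, 0.0], [-0.0, -0.0, -1.0]]
wrist_force: [1.0, -0.4, 0.4]
gripper_width: 1.002
gripper_force: 0.0
```

>>> drive_tool:
  rows:
    - [100,19,-37,0,0,0,-0.124]
    - [100,19,-37,0,0,0,-0.124]
    - [100,19,-37,0,0,0,-0.124]
    - [100,19,-37,0,0,0,-0.124]
    - [100,19,-37,0,0,0,-0.124]

```text
time_s: 1.88
tcp_pos: [0.3728, 0.2409, 0.3323]
ee_rot: [[0.014, -1.0, 0.001], [-1.0, -0.014, 0.001], [-0.001, -0.001, -1.0]]
wrist_force: [1.0, 0.1, 0.5]
gripper_width: 0.998
gripper_force: 0.0
```

>>> drive_tool:
  rows:
    - [100,19,-37,0,0,0,-0.124]
    - [100,19,-37,0,0,0,-0.124]
    - [100,19,-37,0,0,0,-0.124]
    - [100,19,-37,0,0,0,-0.124]
    - [100,19,-37,0,0,0,-0.124]

```text
time_s: 2.3
tcp_pos: [0.4679, 0.0558, 0.3324]
ee_rot: [[-0.57, -0.821, 0.001], [-0.821, 0.57, 0.001], [-0.001, -0.001, -1.0]]
wrist_force: [0.8, 1.5, 1.2]
gripper_width: 0.998
gripper_force: 0.0
```

>>> drive_tool:
  rows:
    - [100,19,-37,0,0,0,-0.124]
    - [100,19,-37,0,0,0,-0.124]
    - [100,19,-37,0,0,0,-0.124]
    - [100,19,-37,0,0,0,-0.124]
    - [100,0,0,0,0,0,-0.124]

```text
time_s: 2.72
tcp_pos: [0.5455, -0.0956, 0.3306]
ee_rot: [[-0.944, -0.331, -0.001], [-0.331, 0.944, -0.002], [0.002, -0.001, -1.0]]
wrist_force: [-0.2, 1.4, -0.1]
gripper_width: 0.999
gripper_force: 0.0
```

```bash
cat > w.py <<'E'
from h import *
import sys
s=sense();p=capture("wrist")
print({k:np.round(s[k],3).tolist() for k in("time_s","tcp_pos","ee_rot","joints","wrist_force","gripper_width")})
save(p,sys.argv[1]+".png")
f=cv2.cvtColor(p["frame"],cv2.COLOR_RGB2HSV).astype(int);h,S,v=f[:,:,0],f[:,:,1],f[:,:,2]
def circ(name,m,lo,hi,z0):
    q=pts(p,m,s);
    if not len(q):print(name,0);return
    zt=np.median(q[(q[:,2]>lo)&(q[:,2]<hi)],0) if ((q[:,2]>lo)&(q[:,2]<hi)).any() else None
    q2=q[(q[:,2]>lo)&(q[:,2]<hi)]
    if len(q2)>5:
        (x,y),r=cv2.minEnclosingCircle(q2[:,:2].astype(np.float32));print(name,len(q2),np.round([x,y,r],4),"z",np.round(np.percentile(q2[:,2],[5,50,95]),4))
red=((h<8)|(h>172))&(S>140)&(v>70);blue=(h>100)&(h<128)&(S>140)&(v>50)
circ("knobtop",red,.19,.21,0);circ("collartop",blue,.155,.18,0)
for l in("collar","plunger","neck"):
    for d in search_frame(l,p)[:3]:print(l,round(d["p"],2),np.round(d["xy"]))
E
python3 w.py w1
```

```text
{'time_s': 2.717, 'tcp_pos': [0.545, -0.096, 0.331], 'ee_rot': [[-0.944, -0.331, -0.001], [-0.331, 0.944, -0.002], [0.002, -0.001, -1.0]], 'joints': [6.884, 12.207, -0.796, 0.091, -77.072, -77.597], 'wrist_force': [-0.18, 1.41, -0.135], 'gripper_width': 0.999}
knobtop 785 [ 0.5744 -0.1478  0.0159] z [0.1932 0.1976 0.1989]
collartop 1914 [ 0.5742 -0.1474  0.0329] z [0.1653 0.1668 0.1679]
collar 0.84 [271. 177.]
plunger 0.91 [353. 292.]
plunger 0.81 [246. 296.]
plunger 0.72 [257. 196.]
neck 0.62 [286. 137.]
```

View crop.

View pics/w1.png

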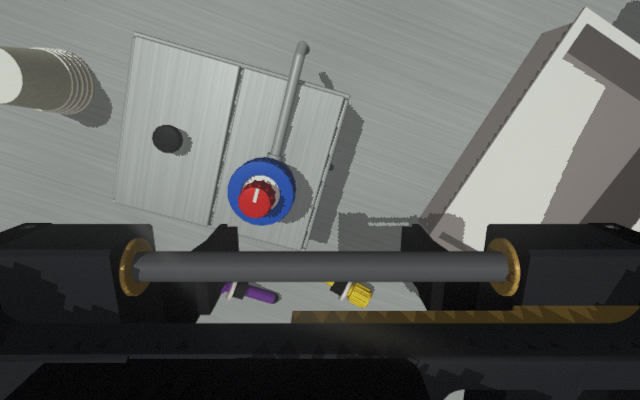

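The crop confirms it: the red knob with its white line is at (255,200) inside the blue collar (262,190). Purple (255,293) and yellow (350,292) are loose on the counter. I'll centre on the pump and wind the wrist back for a long anticlockwise stroke.

>>> drive_tool:
  rows:
    - [100,6,-10.4,0,0,0,-0.124]
    - [100,6,-10.4,0,0,0,-0.124]
    - [100,6,-10.4,0,0,0,-0.124]
    - [100,6,-10.4,0,0,0,-0.124]
    - [100,5,-10.4,0,0,0,-0.124]

```text
time_s: 3.33
tcp_pos: [0.5725, -0.1408, 0.3325]
ee_rot: [[-0.964, 0.267, 0.001], [0.267, 0.964, 0.0], [-0.001, 0.0, -1.0]]
wrist_force: [0.3, -0.7, -0.5]
gripper_width: 0.998
gripper_force: 0.0
```

>>> drive_tool:
  rows:
    - [100,0,0,-15,0,0,-0.124]
    - [100,0,0,-15,0,0,-0.124]
    - [100,0,0,-15,0,0,-0.124]
    - [100,0,0,-15,0,0,-0.124]
    - [100,0,0,-15,0,0,-0.124]

```text
time_s: 3.75
tcp_pos: [0.5723, -0.1404, 0.2569]
ee_rot: [[-0.629, 0.778, 0.001], [0.778, 0.629, 0.0], [-0.001, 0.001, -1.0]]
wrist_force: [0.2, -0.2, -0.1]
gripper_width: 1.002
gripper_force: 0.0
```

>>> drive_tool:
  rows:
    - [100,0,0,-10,0,0,-0.124]
    - [100,0,0,-5,0,0,-0.124]
    - [100,0,0,0,0,0,0]

```text
time_s: 4.0
tcp_pos: [0.5716, -0.1404, 0.2409]
ee_rot: [[-0.422, 0.907, -0.002], [0.907, 0.422, 0.0], [0.001, -0.002, -1.0]]
wrist_force: [0.3, 0.2, 0.1]
gripper_width: 0.998
gripper_force: 0.0
```

```bash
python3 w.py w2
```

```text
{'time_s': 4.0, 'tcp_pos': [0.572, -0.14, 0.241], 'ee_rot': [[-0.422, 0.907, -0.002], [0.907, 0.422, 0.0], [0.001, -0.002, -1.0]], 'joints': [1.938, 18.59, -4.816, -0.029, -66.715, -156.984], 'wrist_force': [0.296, 0.189, 0.052], 'gripper_width': 0.998}
knobtop 1441 [ 0.5748 -0.1473  0.0158] z [0.1925 0.1975 0.1987]
collartop 3146 [ 0.5743 -0.1468  0.0327] z [0.1652 0.1667 0.1677]
collar 0.79 [321. 193.]
plunger 0.91 [478. 230.]
plunger 0.89 [320. 224.]
plunger 0.83 [499. 110.]
neck 0.69 [262. 168.]
```

>>> drive_tool:
  rows:
    - [100,2.5,-6.8,-5,0,0,0]
    - [100,0,0,-25,0,0,0]
    - [100,0,0,-25,0,0,0]
    - [100,0,0,-20,0,0,0]
    - [100,0,0,-14,0,0,0]

```text
time_s: 4.62
tcp_pos: [0.5742, -0.1493, 0.1507]
ee_rot: [[-0.42, 0.907, -0.002], [0.907, 0.42, 0.0], [0.001, -0.002, -1.0]]
wrist_force: [0.6, -0.5, -0.2]
gripper_width: 1.0
gripper_force: 0.0
```

>>> drive_tool:
  rows:
    - [60,0,0,0,0,0,0]
    - [60,0,0,0,0,0,0]
    - [60,0,0,0,0,0,0]
    - [60,0,0,0,0,0,0]

```text
time_s: 4.95
tcp_pos: [0.576, -0.1492, 0.1544]
ee_rot: [[-0.42, 0.908, 0.003], [0.908, 0.42, -0.0], [-0.002, 0.003, -1.0]]
wrist_force: [0.4, 0.5, 0.3]
gripper_width: 0.779
gripper_force: 0.6
```

>>> drive_tool:
  rows:
    - [60,0,0,0,0,0,0]
    - [60,0,0,0,0,0,0]
    - [60,0,0,0.1,0,0,0.06]
    - [60,0,0,0.17,0,0,0.12]
    - [60,0,0,0.17,0,0,0.12]

```text
time_s: 5.37
tcp_pos: [0.5756, -0.149, 0.1543]
ee_rot: [[-0.673, 0.739, 0.002], [0.739, 0.673, -0.0], [-0.002, 0.001, -1.0]]
wrist_force: [-0.7, 0.8, 1.3]
gripper_width: 0.761
gripper_force: 30.0
```

>>> drive_tool:
  rows:
    - [60,0,0,0.17,0,0,0.12]
    - [60,0,0,0.17,0,0,0.12]
    - [60,0,0,0.17,0,0,0.12]
    - [60,0,0,0.17,0,0,0.12]
    - [60,0,0,0.17,0,0,0.12]

```text
time_s: 5.78
tcp_pos: [0.5762, -0.1487, 0.1549]
ee_rot: [[-0.973, 0.23, 0.004], [0.23, 0.973, 0.0], [-0.004, 0.001, -1.0]]
wrist_force: [2.6, 0.4, -1.0]
gripper_width: 0.758
gripper_force: 30.0
```

>>> drive_tool:
  rows:
    - [60,0,0,0.17,0,0,0.12]
    - [60,0,0,0.17,0,0,0.12]
    - [60,0,0,0.17,0,0,0.12]
    - [60,0,0,0.17,0,0,0.12]
    - [60,0,0,0.17,0,0,0.12]

```text
time_s: 6.2
tcp_pos: [0.5766, -0.1477, 0.1557]
ee_rot: [[-0.933, -0.36, 0.004], [-0.36, 0.933, 0.002], [-0.005, 0.0, -1.0]]
wrist_force: [2.4, 4.0, 0.3]
gripper_width: 0.764
gripper_force: 30.0
```

>>> drive_tool:
  rows:
    - [60,0,0,0.17,0,0,0.12]
    - [60,0,0,0.17,0,0,0.12]
    - [60,0,0,0.17,0,0,0.12]
    - [60,0,0,0.17,0,0,0.12]
    - [60,0,0,0.17,0,0,0.12]

```text
time_s: 6.62
tcp_pos: [0.5762, -0.1467, 0.1564]
ee_rot: [[-0.567, -0.823, 0.004], [-0.823, 0.567, 0.003], [-0.005, -0.001, -1.0]]
wrist_force: [0.7, 7.6, 0.6]
gripper_width: 0.763
gripper_force: 30.0
```

>>> drive_tool:
  rows:
    - [60,0,0,0.17,0,0,0.12]
    - [60,0,0,0.17,0,0,0.12]
    - [60,0,0,0.17,0,0,0.12]
    - [60,0,0,0.17,0,0,0.12]
    - [60,0,0,0.17,0,0,0.12]

```text
time_s: 7.03
tcp_pos: [0.5754, -0.1463, 0.1571]
ee_rot: [[-0.004, -1.0, 0.002], [-1.0, 0.004, 0.004], [-0.004, -0.002, -1.0]]
wrist_force: [0.0, 10.0, 2.9]
gripper_width: 0.762
gripper_force: 30.0
```

>>> drive_tool:
  rows:
    - [60,0,0,0.17,0,0,0.12]
    - [60,0,0,0.17,0,0,0.12]
    - [60,0,0,0.17,0,0,0.12]
    - [60,0,0,0.17,0,0,0.12]
    - [60,0,0,0.17,0,0,0.12]

```text
time_s: 7.45
tcp_pos: [0.5743, -0.1467, 0.1579]
ee_rot: [[0.562, -0.827, -0.001], [-0.827, -0.562, 0.003], [-0.003, -0.001, -1.0]]
wrist_force: [-1.6, 9.1, 3.8]
gripper_width: 0.76
gripper_force: 30.0
```

```bash
python3 w.py w3; python3 -c "
from station import sense;print(sense()['moment'])"
```

```text
{'time_s': 7.45, 'tcp_pos': [0.574, -0.147, 0.158], 'ee_rot': [[0.562, -0.827, -0.001], [-0.827, -0.562, 0.003], [-0.003, -0.001, -1.0]], 'joints': [1.213, 23.04, -10.744, -0.238, -56.264, 33.085], 'wrist_force': [-1.64, 9.065, 3.849], 'gripper_width': 0.76}
knobtop 2162 [ 0.5751 -0.1479  0.016 ] z [0.1957 0.1975 0.1985]
collartop 6312 [ 0.5765 -0.1494  0.0333] z [0.163  0.1699 0.171 ]
plunger 0.73 [296. 180.]
plunger 0.72 [129. 203.]
plunger 0.57 [322. 287.]
neck 0.85 [296. 181.]
neck 0.71 [320. 219.]
[2.32960658 0.87307554 0.10840752]
```

>>> drive_tool:
  rows:
    - [60,0,0.5,0.17,0,0,0.12]
    - [60,0,0.5,0.17,0,0,0.12]
    - [60,0,0,0.17,0,0,0.12]
    - [60,0,0,0.17,0,0,0.12]
    - [60,0,0,0.17,0,0,0.12]

```text
time_s: 8.07
tcp_pos: [0.5737, -0.1469, 0.1588]
ee_rot: [[0.931, -0.366, -0.002], [-0.366, -0.931, 0.002], [-0.003, -0.001, -1.0]]
wrist_force: [-3.9, 2.3, 3.1]
gripper_width: 0.762
gripper_force: 30.0
```

>>> drive_tool:
  rows:
    - [60,0,0,0.17,0,0,0.12]
    - [60,0,0,0.17,0,0,0.12]
    - [60,0,0,0.17,0,0,0.12]
    - [60,0,0,0.17,0,0,0.12]
    - [60,0,0,0.17,0,0,0.12]

```text
time_s: 8.48
tcp_pos: [0.5737, -0.1477, 0.1597]
ee_rot: [[0.975, 0.224, -0.002], [0.224, -0.975, 0.001], [-0.002, -0.001, -1.0]]
wrist_force: [-3.9, 1.4, 1.8]
gripper_width: 0.763
gripper_force: 30.0
```

>>> drive_tool:
  rows:
    - [60,0,0,0.17,0,0,0.12]
    - [60,0,0,0.17,0,0,0.12]
    - [60,0,0,0.17,0,0,0.12]
    - [60,0,0,0.17,0,0,0.12]
    - [60,0,0,0.17,0,0,0.12]

```text
time_s: 8.9
tcp_pos: [0.574, -0.1482, 0.1606]
ee_rot: [[0.678, 0.735, -0.002], [0.735, -0.678, -0.0], [-0.001, -0.001, -1.0]]
wrist_force: [-1.6, -0.6, 1.3]
gripper_width: 0.761
gripper_force: 30.0
```

>>> drive_tool:
  rows:
    - [60,0,0,0.17,0,0,0.12]
    - [60,0,0,0.17,0,0,0.12]
    - [60,0,0,0.17,0,0,0.12]
    - [60,0,0,0,0,0,0]

```text
time_s: 9.23
tcp_pos: [0.5745, -0.1484, 0.1612]
ee_rot: [[0.379, 0.926, -0.0], [0.926, -0.379, -0.001], [-0.001, -0.0, -1.0]]
wrist_force: [-0.4, -2.6, -0.2]
gripper_width: 0.763
gripper_force: 30.0
```

```bash
python3 w.py w4
```

```text
{'time_s': 9.233, 'tcp_pos': [0.575, -0.148, 0.161], 'ee_rot': [[0.379, 0.926, -0.0], [0.926, -0.379, -0.001], [-0.001, -0.0, -1.0]], 'joints': [1.159, 22.87, -10.584, 0.038, -56.569, 156.567], 'wrist_force': [-0.369, -2.555, -0.152], 'gripper_width': 0.763}
knobtop 1904 [ 0.5745 -0.1473  0.016 ] z [0.1962 0.1976 0.1986]
collartop 6718 [ 0.5758 -0.146   0.033 ] z [0.1624 0.1733 0.1744]
collar 0.57 [320. 220.]
plunger 0.98 [316. 285.]
plunger 0.96 [536. 107.]
plunger 0.78 [429.  19.]
neck 0.65 [324. 180.]
```

>>> drive_tool:
  rows:
    - [100,0,0,0,0,0,0]
    - [100,0,0,0,0,0,0]
    - [100,0,0,0,0,0,-0.124]
    - [100,0,0,0,0,0,-0.124]
    - [100,0,0,0,0,0,-0.124]

```text
time_s: 9.85
tcp_pos: [0.5755, -0.1474, 0.1603]
ee_rot: [[0.696, 0.718, 0.001], [0.718, -0.696, 0.001], [0.001, 0.0, -1.0]]
wrist_force: [-0.2, 0.4, -0.7]
gripper_width: 0.984
gripper_force: 0.0
```

>>> drive_tool:
  rows:
    - [100,0,0,0,0,0,-0.124]
    - [100,0,0,0,0,0,-0.124]
    - [100,0,0,0,0,0,-0.124]
    - [100,0,0,0,0,0,-0.124]
    - [100,0,0,0,0,0,-0.124]

```text
time_s: 10.27
tcp_pos: [0.5755, -0.1473, 0.1602]
ee_rot: [[0.984, 0.18, 0.001], [0.18, -0.984, 0.001], [0.001, -0.001, -1.0]]
wrist_force: [-0.2, -0.7, 0.5]
gripper_width: 0.997
gripper_force: 0.0
```

>>> drive_tool:
  rows:
    - [100,0,0,0,0,0,-0.124]
    - [100,0,0,0,0,0,-0.124]
    - [100,0,0,0,0,0,-0.124]
    - [100,0,0,0,0,0,-0.124]
    - [100,0,0,0,0,0,-0.124]

```text
time_s: 10.68
tcp_pos: [0.5755, -0.1473, 0.1602]
ee_rot: [[0.905, -0.425, 0.001], [-0.425, -0.905, 0.001], [0.0, -0.001, -1.0]]
wrist_force: [-0.1, -0.2, 0.3]
gripper_width: 1.001
gripper_force: 0.0
```

>>> drive_tool:
  rows:
    - [100,0,0,0,0,0,-0.124]
    - [100,0,0,0,0,0,-0.124]
    - [100,0,0,0,0,0,-0.124]
    - [100,0,0,0,0,0,-0.124]
    - [100,0,0,0,0,0,-0.124]

```text
time_s: 11.1
tcp_pos: [0.5755, -0.1473, 0.1602]
ee_rot: [[0.49, -0.872, 0.001], [-0.872, -0.49, 0.001], [-0.0, -0.001, -1.0]]
wrist_force: [0.1, -0.8, -0.5]
gripper_width: 1.002
gripper_force: 0.0
```

>>> drive_tool:
  rows:
    - [100,0,0,0,0,0,-0.124]
    - [100,0,0,0,0,0,-0.124]
    - [100,0,0,0,0,0,-0.124]
    - [60,0,0,0,0,0,0]
    - [60,0,0,0,0,0,0]

```text
time_s: 11.52
tcp_pos: [0.5753, -0.1475, 0.1603]
ee_rot: [[0.149, -0.989, 0.0], [-0.989, -0.149, 0.001], [-0.0, -0.001, -1.0]]
wrist_force: [-0.7, -0.8, -0.2]
gripper_width: 0.918
gripper_force: 0.0
```

>>> drive_tool:
  rows:
    - [60,0,0,0,0,0,0]
    - [60,0,0,0,0,0,0]
    - [60,0,0,0,0,0,0]
    - [60,0,0,0,0,0,0]
    - [60,0,0,0.1,0,0,0.06]

```text
time_s: 11.93
tcp_pos: [0.5749, -0.148, 0.1606]
ee_rot: [[0.207, -0.978, -0.0], [-0.978, -0.207, 0.0], [-0.0, 0.0, -1.0]]
wrist_force: [-0.3, -0.1, -0.3]
gripper_width: 0.763
gripper_force: 30.0
```

>>> drive_tool:
  rows:
    - [60,0,0,0.17,0,0,0.12]
    - [60,0,0,0.17,0,0,0.12]
    - [60,0,0,0.17,0,0,0.12]
    - [60,0,0,0.17,0,0,0.12]
    - [60,0,0,0.17,0,0,0.12]

```text
time_s: 12.35
tcp_pos: [0.575, -0.148, 0.1615]
ee_rot: [[0.727, -0.687, 0.0], [-0.687, -0.727, 0.0], [-0.0, -0.0, -1.0]]
wrist_force: [0.2, 0.1, -0.9]
gripper_width: 0.757
gripper_force: 30.0
```

>>> drive_tool:
  rows:
    - [60,0,0,0.17,0,0,0.12]
    - [60,0,0,0.17,0,0,0.12]
    - [60,0,0,0.17,0,0,0.12]
    - [60,0,0,0.17,0,0,0.12]
    - [60,0,0,0.17,0,0,0.12]

```text
time_s: 12.77
tcp_pos: [0.575, -0.1479, 0.1623]
ee_rot: [[0.988, -0.157, 0.0], [-0.157, -0.988, 0.0], [0.0, -0.0, -1.0]]
wrist_force: [0.9, 0.5, 0.4]
gripper_width: 0.763
gripper_force: 30.0
```

>>> drive_tool:
  rows:
    - [60,0,0,0.17,0,0,0.12]
    - [60,0,0,0.17,0,0,0.12]
    - [60,0,0,0.17,0,0,0.12]
    - [60,0,0,0.17,0,0,0.12]
    - [60,0,0,0.17,0,0,0.12]

```text
time_s: 13.18
tcp_pos: [0.5752, -0.1479, 0.1632]
ee_rot: [[0.904, 0.428, 0.001], [0.428, -0.904, 0.0], [0.001, 0.0, -1.0]]
wrist_force: [-0.1, 0.9, -0.2]
gripper_width: 0.766
gripper_force: 30.0
```

>>> drive_tool:
  rows:
    - [60,0,0,0.17,0,0,0.12]
    - [60,0,0,0.17,0,0,0.12]
    - [60,0,0,0.17,0,0,0.12]
    - [60,0,0,0.17,0,0,0.12]
    - [60,0,0,0.17,0,0,0.12]

```text
time_s: 13.6
tcp_pos: [0.5752, -0.1477, 0.1641]
ee_rot: [[0.504, 0.864, 0.001], [0.864, -0.504, 0.0], [0.001, 0.0, -1.0]]
wrist_force: [0.1, 1.3, -1.0]
gripper_width: 0.762
gripper_force: 30.0
```

```bash
python3 w.py w5
```

```text
{'time_s': 13.6, 'tcp_pos': [0.575, -0.148, 0.164], 'ee_rot': [[0.504, 0.864, 0.001], [0.864, -0.504, 0.0], [0.001, 0.0, -1.0]], 'joints': [1.193, 22.732, -10.317, -0.03, -56.919, 148.555], 'wrist_force': [0.136, 1.255, -0.972], 'gripper_width': 0.762}
knobtop 1865 [ 0.5747 -0.1474  0.0161] z [0.1962 0.1976 0.1986]
collartop 6849 [ 0.5748 -0.148   0.0335] z [0.1622 0.1769 0.178 ]
collar 0.94 [323. 226.]
plunger 0.89 [526.  77.]
plunger 0.72 [21. 13.]
plunger 0.59 [317. 287.]
neck 0.71 [335. 179.]
```

>>> drive_tool:
  rows:
    - [60,0,0,1,0,0,0.06]
    - [60,0,0,1,0,0,0]
    - [60,0,0,1,0,0,0]

```text
time_s: 14.05
tcp_pos: [0.5747, -0.1481, 0.1669]
ee_rot: [[0.459, 0.888, -0.001], [0.888, -0.459, -0.0], [-0.001, -0.001, -1.0]]
wrist_force: [-0.2, -0.8, -0.6]
gripper_width: 0.759
gripper_force: 30.0
```

>>> drive_tool:
  rows:
    - [60,0,0,5,0,0,0]
    - [60,0,0,10,0,0,0]
    - [60,0,0,15,0,0,0]
    - [60,0,0,20,0,0,0]
    - [60,0,0,20,0,0,0]

```text
time_s: 14.47
tcp_pos: [0.5748, -0.1482, 0.2386]
ee_rot: [[0.458, 0.889, -0.0], [0.889, -0.458, -0.0], [-0.0, 0.0, -1.0]]
wrist_force: [0.6, -0.7, -0.0]
gripper_width: 0.763
gripper_force: 30.0
```

>>> drive_tool:
  rows:
    - [60,0,0,15,0,0,0]
    - [60,-3,25,5,0,0,0]
    - [60,-5,40,0,0,0,0]
    - [60,-5,40,0,0,0,0]
    - [60,-5,40,0,0,0,0]

```text
time_s: 14.88
tcp_pos: [0.5567, -0.002, 0.2585]
ee_rot: [[0.459, 0.888, 0.002], [0.888, -0.459, 0.0], [0.001, 0.002, -1.0]]
wrist_force: [0.3, 0.9, -0.6]
gripper_width: 0.76
gripper_force: 30.0
```

```bash
python3 - <<'E'
from h import *
s=sense();print(s["time_s"],s["tcp_pos"],s["wrist_force"],s["gripper_width"])
p=capture("top");m=masks_of("wash_tub",p)[0]["region"];q=pts(p,m);print("tub",cv2.minAreaRect((q[:,:2]*1000).astype(np.float32)),np.percentile(q[:,2],[2,98]))
p=capture("side");save(p,"s2.png",(200,130,440,310),3)
E
```

```text
14.8833 [ 0.55670906 -0.00200179  0.25848764] [ 0.34118291  0.94984123 -0.59073292] 0.7596035026923471Traceback (most recent call last):
  File "<stdin>", line 3, in <module>
IndexError: list index out of range
```

```bash
python3 - <<'E'
from h import *
p=capture("side")
for d in masks_of("wash_tub",p)[:1]:
    q=pts(p,d["region"]);q=q[q[:,2]>.06];print("tub",cv2.minAreaRect((q[:,:2]*1000).astype(np.float32)),np.percentile(q,[1,99],axis=0))
save(p,"s2.png",(200,130,440,310),3)
E
```

```text
tub ((454.930908203125, 210.43621826171875), (246.96466064453125, 316.3494873046875), 80.22759246826172) [[0.28619349 0.07193575 0.06024741]
 [0.6182983  0.34301632 0.07560767]]
```

View pics/s2.png

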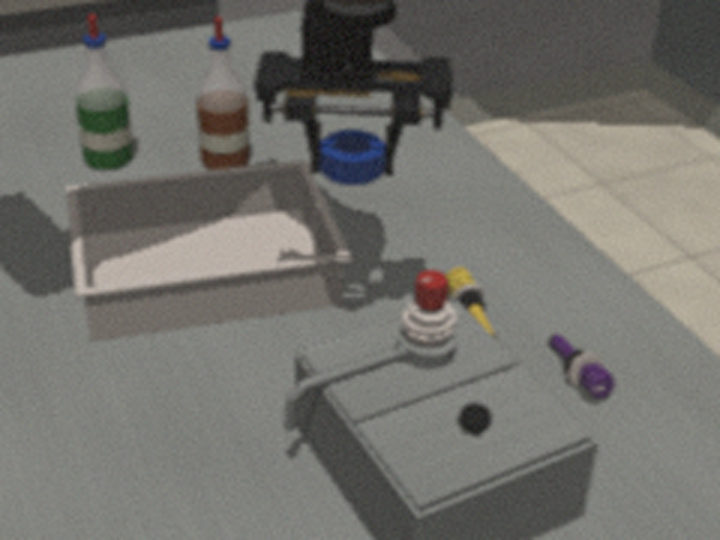

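The collar is held at (352,157), the pump still stands in its neck at (430,305), and the jar is seated. The tub centre is about (0.455, 0.210).

>>> drive_tool:
  rows:
    - [60,-9.5,40,0,0,0,0]
    - [60,-9.5,40,-5,0,0,0]
    - [60,-9.5,40,-15,0,0,0]
    - [60,-9.5,40,-20,0,0,0]
    - [60,-9.5,40,-25,0,0,0]

```text
time_s: 15.5
tcp_pos: [0.5128, 0.187, 0.1991]
ee_rot: [[0.459, 0.888, 0.004], [0.888, -0.459, 0.002], [0.003, 0.002, -1.0]]
wrist_force: [0.6, 1.6, -1.0]
gripper_width: 0.761
gripper_force: 30.0
```

>>> drive_tool:
  rows:
    - [60,0,0,-35,0,0,0]
    - [60,0,0,-35,0,0,0]
    - [60,0,0,-35,0,0,0]
    - [60,0,0,-25,0,0,0]
    - [60,0,0,-15,0,0,0]

```text
time_s: 15.92
tcp_pos: [0.5113, 0.1841, 0.0501]
ee_rot: [[0.459, 0.888, -0.004], [0.888, -0.459, -0.003], [-0.004, -0.002, -1.0]]
wrist_force: [0.2, -0.0, -0.7]
gripper_width: 0.762
gripper_force: 30.0
```

>>> drive_tool:
  rows:
    - [60,0,0,-7,0,0,0]
    - [60,0,0,0,0,0,0]

```text
time_s: 16.08
tcp_pos: [0.512, 0.1848, 0.0446]
ee_rot: [[0.459, 0.889, -0.002], [0.889, -0.459, -0.002], [-0.003, -0.001, -1.0]]
wrist_force: [-0.7, -0.4, -0.0]
gripper_width: 0.761
gripper_force: 30.0
```

>>> drive_tool:
  rows:
    - [60,0,0,-5,0,0,0]
    - [60,0,0,-4,0,0,0]
    - [60,0,0,0,0,0,0]
    - [100,0,0,0,0,0,0]
    - [100,0,0,0,0,0,0]

```text
time_s: 16.5
tcp_pos: [0.5125, 0.1865, 0.0378]
ee_rot: [[0.457, 0.89, 0.002], [0.89, -0.457, 0.001], [0.002, 0.001, -1.0]]
wrist_force: [0.3, -0.2, 1.3]
gripper_width: 0.846
gripper_force: 0.0
```

>>> drive_tool:
  rows:
    - [100,0,0,0,0,0,0]
    - [100,0,0,2,0,0,0]
    - [100,0,0,20,0,0,0]
    - [100,0,0,40,0,0,0]
    - [100,0,0,40,0,0,0]

```text
time_s: 16.92
tcp_pos: [0.5111, 0.1856, 0.1392]
ee_rot: [[0.457, 0.89, -0.003], [0.89, -0.457, -0.002], [-0.004, -0.002, -1.0]]
wrist_force: [-0.2, 0.7, 0.0]
gripper_width: 0.994
gripper_force: 0.0
```

>>> drive_tool:
  rows:
    - [100,0,0,40,0,0,-0.12]
    - [100,8,-41,40,0,0,-0.12]
    - [100,8,-41,30,0,0,-0.12]
    - [100,8,-41,10,0,0,-0.12]
    - [100,8,-41,0,0,0,-0.12]

```text
time_s: 17.33
tcp_pos: [0.5416, 0.0423, 0.2462]
ee_rot: [[0.881, 0.473, 0.008], [0.473, -0.881, 0.002], [0.008, 0.002, -1.0]]
wrist_force: [0.7, 0.4, 0.0]
gripper_width: 0.997
gripper_force: 0.0
```

>>> drive_tool:
  rows:
    - [100,8,-41,0,0,0,-0.12]
    - [100,8,-41,0,0,0,-0.12]
    - [100,8,-41,0,0,0,-0.12]
    - [100,7,-38,0,0,0,-0.12]
    - [100,0,0,0,0,0,-0.12]

```text
time_s: 17.75
tcp_pos: [0.5713, -0.1235, 0.2418]
ee_rot: [[0.993, -0.116, 0.0], [-0.116, -0.993, -0.001], [0.0, 0.001, -1.0]]
wrist_force: [-0.4, 1.6, 0.1]
gripper_width: 1.004
gripper_force: 0.0
```

```bash
sed -i 's/circ("collartop",blue,.155,.18,0)/circ("rim",(S<60)\&(v>150),.145,.175,0)/' w.py; python3 w.py w6; python3 - <<'E'
from h import *
p=capture("side")
for d in masks_of("collar",p)[:2]:
    q=pts(p,d["region"]);print(round(d["p"],2),d["xy"],np.median(q,0))
E
```

```text
{'time_s': 17.75, 'tcp_pos': [0.571, -0.124, 0.242], 'ee_rot': [[0.993, -0.116, 0.0], [-0.116, -0.993, -0.001], [0.0, 0.001, -1.0]], 'joints': [3.707, 18.082, -5.475, 0.083, -66.434, 79.601], 'wrist_force': [-0.357, 1.59, 0.121], 'gripper_width': 1.004}
knobtop 1615 [ 0.5753 -0.1476  0.0159] z [0.1931 0.1975 0.1986]
rim 568 [ 0.5749 -0.1478  0.0265] z [0.1519 0.1545 0.1624]
collar 0.62 [ 77. 220.]
plunger 0.97 [180.  51.]
plunger 0.62 [354. 204.]
neck 0.6 [ 74. 202.]
neck 0.58 [338. 170.]
0.5 [264.5, 210.2] [0.45006394 0.23812424 0.02660089]
0.43 [284.6, 213.1] [0.51768121 0.19511229 0.02934095]
```

>>> drive_tool:
  rows:
    - [70,4,-12,0,0,0,0]
    - [70,0,-10,0,0,0,0]
    - [70,0,-1.5,0,0,0,0]
    - [70,0,0,0,0,0,0]

```text
time_s: 18.38
tcp_pos: [0.5749, -0.1419, 0.2416]
ee_rot: [[0.995, -0.104, -0.0], [-0.104, -0.995, 0.0], [-0.0, 0.0, -1.0]]
wrist_force: [0.1, 0.5, 0.2]
gripper_width: 0.789
gripper_force: 0.0
```

>>> drive_tool:
  rows:
    - [70,0,-5.7,0,0,0,0]
    - [70,0,0,-15,0,0,0]
    - [70,0,0,-20,0,0,0]
    - [70,0,0,-15,0,0,0]
    - [70,0,0,-6,0,0,0]

```text
time_s: 18.8
tcp_pos: [0.5735, -0.147, 0.1833]
ee_rot: [[0.995, -0.104, -0.004], [-0.104, -0.995, 0.001], [-0.004, -0.0, -1.0]]
wrist_force: [0.4, -0.5, -0.4]
gripper_width: 0.705
gripper_force: 0.0
```

>>> drive_tool:
  rows:
    - [70,0,0,0,0,0,0]

```text
time_s: 18.88
tcp_pos: [0.574, -0.1472, 0.1841]
ee_rot: [[0.995, -0.104, -0.004], [-0.104, -0.995, 0.0], [-0.004, 0.0, -1.0]]
wrist_force: [0.5, -0.2, -0.4]
gripper_width: 0.702
gripper_force: 0.0
```

>>> drive_tool:
  rows:
    - [20,0,0,0,0,0,0]
    - [20,0,0,0,0,0,0]
    - [20,0,0,0,0,0,0]
    - [20,0,0,0,0,0,0]
    - [20,0,0,0,0,0,0]

```text
time_s: 19.3
tcp_pos: [0.5753, -0.1471, 0.1865]
ee_rot: [[0.995, -0.103, 0.001], [-0.103, -0.995, -0.0], [0.001, -0.0, -1.0]]
wrist_force: [-0.2, -0.4, 0.3]
gripper_width: 0.408
gripper_force: 0.0
```

>>> drive_tool:
  rows:
    - [20,0,0,0,0,0,0]
    - [20,0,0,0,0,0,0]

```text
time_s: 19.47
tcp_pos: [0.5751, -0.1473, 0.1863]
ee_rot: [[0.995, -0.103, 0.001], [-0.103, -0.995, -0.0], [0.001, 0.0, -1.0]]
wrist_force: [-0.3, -0.5, 1.5]
gripper_width: 0.334
gripper_force: 30.0
```

>>> drive_tool:
  rows:
    - [20,0,0,1,0,0,0]
    - [20,0,0,0.5,0,0,0.05]
    - [20,0,0,0.3,0,0,0.1]
    - [20,0,0,0.4,0,0,0.1]
    - [20,0,0,0.5,0,0,0.1]

```text
time_s: 19.88
tcp_pos: [0.5745, -0.1467, 0.1867]
ee_rot: [[0.969, 0.245, -0.001], [0.245, -0.969, 0.002], [-0.001, -0.002, -1.0]]
wrist_force: [2.8, -0.0, -7.4]
gripper_width: 0.341
gripper_force: 30.0
```

```bash
python3 -c "
from station import sense
s=sense();print(s['moment'],s['wrist_force'],s['tcp_pos'],s['joints'][5])"
```

```text
[-0.24455325 -0.60315153 -0.61557823] [ 2.81620198 -0.02671916 -7.38353128] [ 0.57452355 -0.14669055  0.18667084] 103.00953724295437
```

>>> drive_tool:
  rows:
    - [20,0,0,1.2,0,0,0.1]
    - [20,0,0,0.5,0,0,-0.05]
    - [20,0,0,0.3,0,0,-0.1]
    - [20,0,0,0.5,0,0,-0.1]
    - [20,0,0,0.5,0,0,-0.1]

```text
time_s: 20.3
tcp_pos: [0.574, -0.147, 0.1883]
ee_rot: [[1.0, -0.008, -0.004], [-0.008, -1.0, 0.001], [-0.004, -0.001, -1.0]]
wrist_force: [2.5, -2.7, -11.6]
gripper_width: 0.339
gripper_force: 30.0
```

>>> drive_tool:
  rows:
    - [20,0,0,0.5,0,0,-0.1]
    - [20,0,0,0.5,0,0,-0.1]
    - [20,0,0,0.5,0,0,-0.1]
    - [20,0,0,0.5,0,0,-0.1]

```text
time_s: 20.63
tcp_pos: [0.5738, -0.147, 0.1899]
ee_rot: [[0.918, -0.396, -0.005], [-0.396, -0.918, 0.001], [-0.005, 0.001, -1.0]]
wrist_force: [3.2, -3.3, -12.5]
gripper_width: 0.336
gripper_force: 30.0
```

```bash
cat > k.py <<'E'
from h import *
s=sense();p=capture("wrist");print(np.round(s['moment'],2),np.round(s['wrist_force'],1),np.round(s['tcp_pos'],4),round(s['joints'][5],1),s['time_s'])
f=cv2.cvtColor(p["frame"],cv2.COLOR_RGB2HSV).astype(int);h,S,v=f[:,:,0],f[:,:,1],f[:,:,2]
q=pts(p,((h<8)|(h>172))&(S>140)&(v>70),s);q=q[(q[:,2]>.18)&(q[:,2]<.3)&(np.hypot(q[:,0]-.575,q[:,1]+.147)<.03)];print("knobtop z",np.percentile(q[:,2],[50,90]) if len(q) else 0)
q=pts(p,v>-1,s);m=(q[:,2]>.09)&(q[:,2]<.125)&(abs(q[:,1]+.2655)<.04)&(abs(q[:,0]-.55)<.09);m2=(q[:,2]>.09)&(q[:,2]<.14)&(abs(q[:,1]+.147)<.05)&(abs(q[:,0]-.54)<.09)
print("lids: plain, pump",*(np.round(np.median(q[k,2]),4) if k.any() else None for k in(m,m2)),m.sum(),m2.sum())
E
python3 k.py
```

```text
[-0.96 -0.85  0.58] [  3.2  -3.3 -12.5] [ 0.5738 -0.147   0.1899] 65.4 20.6333
knobtop z [0.19880422 0.20145085]
lids: plain, pump 0.1074 0.1075 22104 12463
```

>>> drive_tool:
  rows:
    - [20,0,0,0.5,0,0,-0.1]
    - [20,0,0,0.5,0,0,-0.05]
    - [20,0,0,0.3,0,0,0.1]
    - [20,0,0,0.4,0,0,0.1]
    - [20,0,0,0.5,0,0,0.1]

```text
time_s: 21.1
tcp_pos: [0.574, -0.1464, 0.192]
ee_rot: [[0.969, -0.248, -0.004], [-0.248, -0.969, 0.003], [-0.004, -0.002, -1.0]]
wrist_force: [3.5, -0.0, -14.7]
gripper_width: 0.334
gripper_force: 30.0
```

>>> drive_tool:
  rows:
    - [20,0,0,0.5,0,0,0.1]
    - [20,0,0,0.5,0,0,0.1]
    - [20,0,0,0.5,0,0,0.1]
    - [20,0,0,0.5,0,0,0.1]
    - [20,0,0,0.5,0,0,0.1]

```text
time_s: 21.52
tcp_pos: [0.574, -0.1463, 0.1945]
ee_rot: [[0.969, 0.247, -0.004], [0.247, -0.969, 0.003], [-0.003, -0.004, -1.0]]
wrist_force: [4.2, -0.6, -13.4]
gripper_width: 0.339
gripper_force: 30.0
```

```bash
python3 k.py
```

```text
[-0.36 -1.22 -0.55] [  4.2  -0.6 -13.4] [ 0.574  -0.1463  0.1945] 103.1 21.5167
knobtop z [0.20243488 0.20598785]
lids: plain, pump 0.1075 0.1075 7767 12236
```

>>> drive_tool:
  rows:
    - [20,0,0,0.5,0,0,0.1]
    - [20,0,0,0.4,0,0,0.05]
    - [20,0,0,0.3,0,0,-0.1]
    - [20,0,0,0.4,0,0,-0.1]
    - [20,0,0,0.5,0,0,-0.1]

```text
time_s: 21.98
tcp_pos: [0.5738, -0.147, 0.197]
ee_rot: [[0.996, 0.092, -0.005], [0.092, -0.996, 0.001], [-0.005, -0.001, -1.0]]
wrist_force: [3.1, -2.7, -14.6]
gripper_width: 0.336
gripper_force: 30.0
```

>>> drive_tool:
  rows:
    - [20,0,0,0.5,0,0,-0.1]
    - [20,0,0,0.5,0,0,-0.1]
    - [20,0,0,0.5,0,0,-0.1]
    - [20,0,0,0.5,0,0,-0.1]
    - [20,0,0,0.5,0,0,-0.1]

```text
time_s: 22.4
tcp_pos: [0.5739, -0.147, 0.1997]
ee_rot: [[0.918, -0.397, -0.004], [-0.397, -0.918, 0.001], [-0.004, 0.001, -1.0]]
wrist_force: [2.7, -3.4, -13.1]
gripper_width: 0.337
gripper_force: 30.0
```

```bash
python3 k.py
```

```text
[-1.07 -1.02  0.45] [  2.7  -3.4 -13.1] [ 0.5739 -0.147   0.1997] 65.4 22.4
knobtop z [0.20742893 0.21118125]
lids: plain, pump 0.1074 0.1074 20693 11691
```

>>> drive_tool:
  rows:
    - [20,0,0,0.5,0,0,-0.1]
    - [20,0,0,0.4,0,0,-0.05]
    - [20,0,0,0.3,0,0,0.1]
    - [20,0,0,0.4,0,0,0.1]
    - [20,0,0,0.5,0,0,0.1]

```text
time_s: 22.87
tcp_pos: [0.5748, -0.147, 0.2057]
ee_rot: [[0.97, -0.245, 0.0], [-0.245, -0.97, 0.0], [0.0, -0.0, -1.0]]
wrist_force: [-0.7, 0.5, -3.6]
gripper_width: 0.336
gripper_force: 30.0
```

>>> drive_tool:
  rows:
    - [20,0,0,0.5,0,0,0.1]
    - [20,0,0,0.5,0,0,0.1]
    - [20,0,0,0.3,0,0,0.1]
    - [20,0,0,0.3,0,0,0.1]
    - [20,0,0,0.3,0,0,0.1]

```text
time_s: 23.28
tcp_pos: [0.5748, -0.147, 0.2077]
ee_rot: [[0.968, 0.25, 0.0], [0.25, -0.968, 0.0], [0.0, 0.0, -1.0]]
wrist_force: [0.6, 0.6, -2.5]
gripper_width: 0.334
gripper_force: 30.0
```

```bash
python3 k.py
```

```text
[-0.06 -0.06  0.01] [ 0.6  0.6 -2.5] [ 0.5748 -0.147   0.2077] 103.2 23.2833
knobtop z [0.21531803 0.21911742]
lids: plain, pump 0.1075 0.1075 7136 11296
```

The moment and force dropped to just the plunger's weight, so it is free, and the pump jar's lid is still level with the other. I'll lift it out, carry it to the tub and tilt it.

>>> drive_tool:
  rows:
    - [20,0,0,5,0,0,0]
    - [20,0,0,10,0,0,0]
    - [20,0,0,20,0,0,0]
    - [20,0,0,25,0,0,0]
    - [20,0,0,25,0,0,0]

```text
time_s: 23.75
tcp_pos: [0.5747, -0.1471, 0.2937]
ee_rot: [[0.97, 0.242, -0.0], [0.242, -0.97, -0.0], [-0.0, 0.0, -1.0]]
wrist_force: [0.7, 0.6, -3.1]
gripper_width: 0.337
gripper_force: 30.0
```

>>> drive_tool:
  rows:
    - [20,0,0,10,0,0,0]
    - [20,-10,20,0,0,0,-0.06]
    - [20,-19,36,0,0,0,-0.06]
    - [20,-19,36,0,0,0,-0.06]
    - [20,-19,36,0,0,0,-0.06]

```text
time_s: 24.17
tcp_pos: [0.5068, -0.0182, 0.3017]
ee_rot: [[1.0, 0.001, -0.0], [0.001, -1.0, 0.0], [-0.0, -0.0, -1.0]]
wrist_force: [-0.1, 0.8, -1.5]
gripper_width: 0.332
gripper_force: 30.0
```

>>> drive_tool:
  rows:
    - [20,-19,36,0,0,0,-0.06]
    - [20,-19,36,0,0,0,-0.06]
    - [20,-19,36,0,0,0,-0.06]
    - [20,-19,36,0,0,0,0]
    - [20,-19,36,0,0,0,0]

```text
time_s: 24.58
tcp_pos: [0.4114, 0.1621, 0.3023]
ee_rot: [[0.985, -0.174, 0.001], [-0.174, -0.985, 0.001], [0.0, -0.001, -1.0]]
wrist_force: [1.3, 0.3, -3.2]
gripper_width: 0.334
gripper_force: 30.0
```

>>> drive_tool:
  rows:
    - [20,-19,36,0,0,0,0]
    - [20,-10,20,0,-0.02,-0.114,0]
    - [20,0,0,0,-0.02,-0.114,0]
    - [20,0,0,0,-0.02,-0.114,0]

```text
time_s: 24.92
tcp_pos: [0.3834, 0.2189, 0.3029]
ee_rot: [[0.924, -0.171, 0.341], [-0.162, -0.985, -0.055], [0.345, -0.004, -0.938]]
wrist_force: [0.8, -1.5, -2.4]
gripper_width: 0.334
gripper_force: 30.0
```

```bash
python3 - <<'E'
from h import *
s=sense();print(s["joints"],s["tcp_pos"],s["wrist_force"])
p=capture("side");save(p,"s3.png",(200,110,440,290),3)
E
```

```text
[ 62.86783822  -6.12285615 -35.1206441   23.12959839 -56.77559364
   5.17511523] [0.38342885 0.21888257 0.30292733] [ 0.80688137 -1.5027875  -2.38120075]
```

View pics/s3.png

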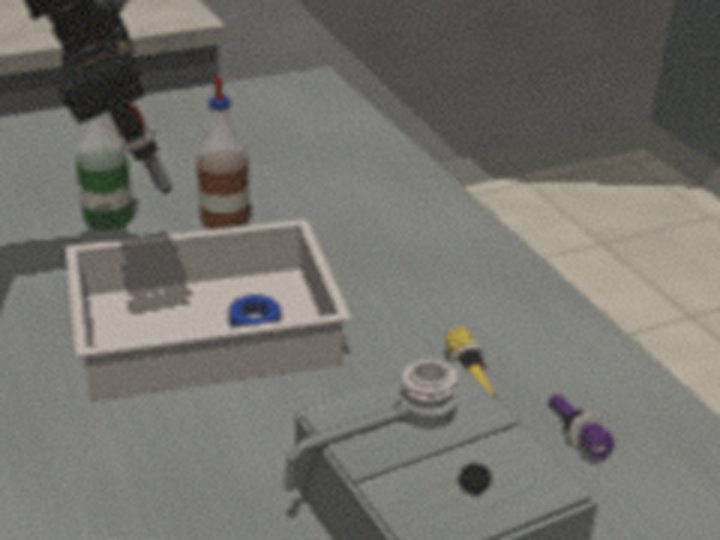

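The plunger is held, tilted, over the tub at (150,160). The collar lies flat in the tub at (255,310) and the neck is empty with the jar down.

>>> drive_tool:
  rows:
    - [20,0,0,-10,-0.02,-0.114,0]
    - [20,0,0,-20,-0.02,-0.114,0]
    - [20,0,0,-30,-0.02,-0.114,0]
    - [20,0,0,-30,0,0,0]
    - [20,0,0,-30,0,0,0]

```text
time_s: 25.38
tcp_pos: [0.389, 0.2161, 0.2018]
ee_rot: [[0.793, -0.185, 0.581], [-0.149, -0.983, -0.109], [0.591, 0.0, -0.807]]
wrist_force: [-37.2, -27.9, -47.2]
gripper_width: 0.333
gripper_force: 30.1
```

>>> drive_tool:
  rows:
    - [20,0,0,-30,0,0,0]
    - [20,0,0,-20,0,0,0]
    - [20,0,0,-15,0,0,0]
    - [20,0,0,-8,0,0,0]
    - [20,0,0,0,0,0,0]

```text
time_s: 25.8
tcp_pos: [0.4071, 0.2387, 0.154]
ee_rot: [[0.808, -0.201, 0.554], [-0.15, -0.979, -0.135], [0.57, 0.026, -0.821]]
wrist_force: [-0.1, -0.5, -3.0]
gripper_width: 0.335
gripper_force: 30.0
```

```bash
python3 - <<'E'
from h import *
s=sense();print(np.round(s["joints"],1),np.round(s["joint_velocities"],1),np.round(s["effort"],1),s["tcp_pos"],np.round(s["wrist_force"],1),s["gripper_width"])
p=capture("side");save(p,"s4.png",(0,0,400,300),2)
E
```

```text
[ 52.8   6.8 -61.1  79.3 -32.2 -46.9] [ 1.  -2.2 -0.5 -2.2 -1.3  1.6] [  0.  -19.1  13.2   1.2  -1.2  -0.1] [0.407139   0.23865531 0.15399303] [-0.1 -0.5 -3. ] 0.33533590616144915
```

View pics/s4.png

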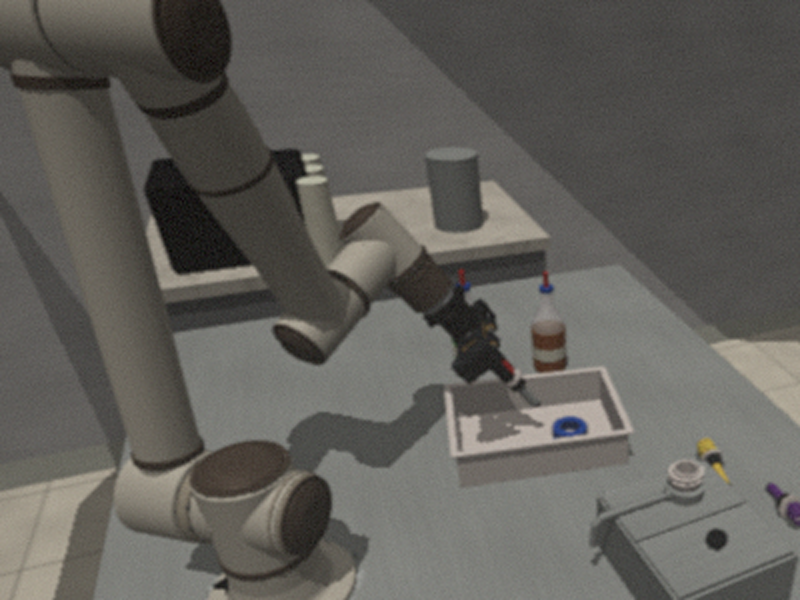

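The arm is at j3's -61.1° stop and the tilt made the wrist swing, but nothing was touched. I'll untilt, move outward, and then lower.

>>> drive_tool:
  rows:
    - [20,3,-3,5,0.01,0.05,0]
    - [20,4,-5,5,0.01,0.05,0]
    - [20,4,-5,5,0.015,0.08,0]

```text
time_s: 26.1
tcp_pos: [0.4168, 0.225, 0.1695]
ee_rot: [[0.886, -0.198, 0.419], [-0.167, -0.98, -0.11], [0.432, 0.027, -0.901]]
wrist_force: [1.1, -0.6, -2.6]
gripper_width: 0.337
gripper_force: 30.0
```

```bash
cat > j.py <<'E'
from h import *
s=sense();print(np.round(s["joints"],1),np.round(s["joint_velocities"],1),np.round(s["tcp_pos"],4),np.round(s["ee_rot"],2).tolist(),np.round(s["wrist_force"],1),s["gripper_width"],s["time_s"])
E
python3 j.py
```

```text
[ 56.4   5.3 -52.7  48.9 -32.9 -19.4] [   8.9    0.    45.  -127.   -16.1  117.2] [0.4168 0.225  0.1695] [[0.89, -0.2, 0.42], [-0.17, -0.98, -0.11], [0.43, 0.03, -0.9]] [ 1.1 -0.6 -2.6] 0.3372565170811578 26.1
```

>>> drive_tool:
  rows:
    - [20,3,-5,0,0.005,0.04,0]
    - [20,3,-5,0,0.005,0.04,0]
    - [20,0,0,-5,0.005,0.03,0]
    - [20,0,0,-5,0,0,0]

```text
time_s: 26.43
tcp_pos: [0.4245, 0.2176, 0.1608]
ee_rot: [[0.927, -0.196, 0.321], [-0.175, -0.98, -0.092], [0.333, 0.029, -0.942]]
wrist_force: [-0.3, -0.0, -3.0]
gripper_width: 0.334
gripper_force: 30.0
```

```bash
python3 j.py
```

```text
[ 55.    7.2 -47.   34.3 -34.1  -4.4] [ -2.1   5.3 -11.3  17.2  13.2 -16.2] [0.4245 0.2176 0.1608] [[0.93, -0.2, 0.32], [-0.17, -0.98, -0.09], [0.33, 0.03, -0.94]] [-0.3 -0.  -3. ] 0.33392132947057546 26.4333
```

>>> drive_tool:
  rows:
    - [20,0,0,-8,0.005,0.03,0]
    - [20,0,0,-12,0.005,0.03,0]
    - [20,0,0,-12,0.005,0.03,0]
    - [20,0,0,-8,0,0,0]
    - [20,0,0,0,0,0,0]

```text
time_s: 26.85
tcp_pos: [0.4227, 0.215, 0.1177]
ee_rot: [[0.954, -0.191, 0.232], [-0.176, -0.981, -0.085], [0.244, 0.04, -0.969]]
wrist_force: [-0.4, -0.7, -3.4]
gripper_width: 0.336
gripper_force: 30.0
```

```bash
python3 j.py
```

```text
[ 53.3  12.  -45.7  27.3 -31.1   2.7] [ 0.3 -1.5  0.7 -0.6 -2.1  1.5] [0.4227 0.215  0.1177] [[0.95, -0.19, 0.23], [-0.18, -0.98, -0.09], [0.24, 0.04, -0.97]] [-0.4 -0.7 -3.4] 0.3357106048980726 26.85
```

>>> drive_tool:
  rows:
    - [20,0,0,-5,0,0,0]
    - [20,0,0,-3,0,0,0]
    - [20,0,0,0,0,0,0]

```text
time_s: 27.1
tcp_pos: [0.423, 0.2156, 0.1107]
ee_rot: [[0.954, -0.19, 0.233], [-0.175, -0.981, -0.083], [0.245, 0.038, -0.969]]
wrist_force: [0.4, 0.1, -3.2]
gripper_width: 0.335
gripper_force: 30.0
```

>>> drive_tool:
  rows:
    - [60,0,0,0,0,0,0]
    - [80,0,0,0,0,0,0]
    - [100,0,0,0,0,0,0]
    - [100,0,0,0,0,0,0]
    - [100,0,0,0,0,0,0]

```text
time_s: 27.52
tcp_pos: [0.4237, 0.2164, 0.1114]
ee_rot: [[0.953, -0.19, 0.235], [-0.176, -0.981, -0.081], [0.246, 0.036, -0.969]]
wrist_force: [0.4, 0.4, -0.2]
gripper_width: 0.631
gripper_force: 0.0
```

>>> drive_tool:
  rows:
    - [100,0,0,0,0,0,0]
    - [100,0,0,5,0,0,0]
    - [100,0,0,15,0,0,0]
    - [100,0,0,25,0,0,0]
    - [100,0,0,30,0,0,0]

```text
time_s: 27.93
tcp_pos: [0.4225, 0.2152, 0.1857]
ee_rot: [[0.954, -0.19, 0.231], [-0.175, -0.981, -0.085], [0.242, 0.041, -0.969]]
wrist_force: [0.5, 0.8, 1.0]
gripper_width: 0.974
gripper_force: 0.0
```

>>> drive_tool:
  rows:
    - [100,0,0,30,0,0,0]
    - [100,0,0,30,0,0,0]
    - [100,0,0,30,0,0,0]
    - [100,0,0,20,0,0,0]
    - [100,0,0,0,0,0,0]

```text
time_s: 28.35
tcp_pos: [0.4249, 0.218, 0.3016]
ee_rot: [[0.952, -0.189, 0.241], [-0.177, -0.981, -0.074], [0.25, 0.028, -0.968]]
wrist_force: [0.7, -0.2, 0.3]
gripper_width: 0.998
gripper_force: 0.0
```

```bash
python3 j.py; python3 - <<'E'
from h import *
p=capture("side");save(p,"s5.png",(180,110,440,300),3)
E
```

```text
[ 54.9   0.2 -25.9  16.  -60.3  16.8] [-0.2  2.1 -5.3 -1.3  3.3 -1.1] [0.4249 0.218  0.3016] [[0.95, -0.19, 0.24], [-0.18, -0.98, -0.07], [0.25, 0.03, -0.97]] [ 0.7 -0.2  0.3] 0.9980131772520462 28.35
```

View pics/s5.png

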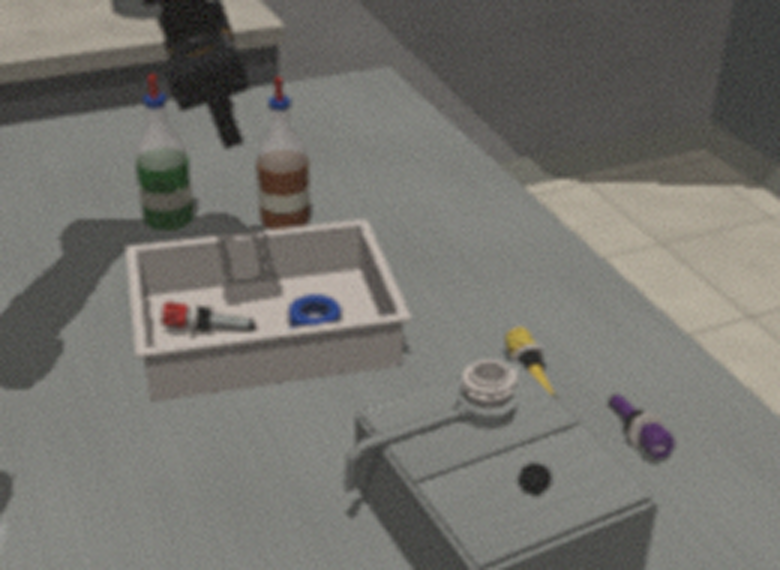

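The plunger (210,318) and the collar (315,310) both lie in the tub. The neck is empty with the jar down, the bottles and look-alikes are undisturbed, and the gripper is clear.

```bash
python3 -c "
from station import finish_job;print(finish_job())"
```

```text
the job is handed in; nothing more can be done
None
```

The blue collar and the red-knobbed plunger are both lying in the wash tub and the jar stayed down in the rail; the job was handed in at about 28 s, though while tilting the plunger over the tub one arm joint came to its range stop and a 66 N wrist force showed briefly, with no sign in the picture of anything being touched.

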